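# Tare the empty pot on the market scale

### The job

Set the empty open white pot down upright and gently near the middle of the scale's steel pan and let go of it. Then tare the scale: with the fingertips press the green pad on its front strip, straight down until you feel a firm push of about 6 N, keep it pressed for a moment, and come away. The pad hardly moves, so do not lean on it hard (stay under 35 N), do not touch the red power pad, and leave the pot standing on the pan.

Things in the scene. Friction and masses are not known exactly. Their poses are not given: they have to be found in the camera images.
- pot: Empty, loose, open-topped white plastic pot: cylinder 52 mm across, 70 mm tall, 3 mm wall, 60 g, upright. Origin: centre of its underside, z up. Grip across its diameter, any yaw. Bystanders, 115 mm or more off between centres: brown jar 108 mm and white jar 87 mm tall, both with red lids, and an orange bottle 190 mm tall. Only the pot is open.
- pan (a point): Centre of the top face of the scale's flat steel pan, 180 (x) by 190 mm (y), 55 mm above the table, z up, x pointing from the keypad strip to the pan (away from the robot, give or take the yaw). The scale's white housing, 280 by 210 mm, 42 mm high, is fixed. The pot's axis is to be within 40 mm of this point.
- tare_key: Green tare pad with a white bar, 38 (x) by 40 mm (y), on the scale's front strip. Origin: centre of its top face, 45.5 mm above the table, 148 mm nearer the robot and 72 mm to the right (-y) of pan in its axes. Springs down 1.5 mm at 6 N, then rigid; registers above 4 N kept for 0.2 s anywhere on its face; at most 35 N.
- power_key: Red power pad with a white dot at the other end of the same strip, 144 mm along +y from the green pad beyond a black display; same size, height and spring. Origin: centre of its top face. Must not be touched.

How it is judged:
By the outcome, as a careful person would: the job done as asked, in the order asked, and still so for the second after the job is handed in, with the robot touching nothing.
It also fails if it takes over 48 s, if anything falls off the work surface, if the arm or the gripper's body presses on something with over 40 N, if the wrist force passes 120 N, or if a joint passes its speed limit or range.

### The arm

A 6-joint arm with a two-finger parallel gripper is mounted at the origin on the work surface. World frame = base frame: x ahead of the robot, y to its left, z up, the work surface at z = 0. Lengths are in m, angles in degrees, forces in N, time in s.
With the tool pointing down it reaches from about 0.4 to 0.825 m from the base axis. Payload 7 kg.
Tool frame: the origin (TCP) lies midway between the tips of the shut fingers; the grasp point (between the pads) lies 19 mm behind it (ctrl.grip_point_offset is the distance from the TCP to the grasp point, in m); x points along the fingers, y is the direction in which the jaws open and shut, and the axes are right-handed (so a half turn about x gives the same grasp; the last joint's range is limited). The gripper opens to 88 mm and grips with 3 to 60 N. Pads are 19 mm wide; open, the fingers measure 130 mm over their backs; the gripper's body (78 mm by 193 mm) begins 47 mm behind the grasp point.
Start: joints at [80.85, 20.546, 0.682, 0, -70.136, -16.507], TCP at [0.292, 0.608, 0.201] pointing down, gripper open.
Joint ranges: [-176.03, 176.03], [-82.01, 121.73], [-58.28, 71.71], [-173.87, 95.51], [-174.79, -0.11], [-173.66, 173.66]. Speed limits (degrees/s): [136.94, 136.94, 172.46, 180, 180, 180].

### API

Orientations are given as [roll, pitch, yaw] about the fixed x, y, z axes, in that order (R = Rz(yaw) Ry(pitch) Rx(roll)).
In Python, from plant import ctrl gives the robot as it stands.
- The arm moves only by the tool drive_tool, never from a script. Its argument "plan" is a list of rows, each a list of 3 entries, a list of its own where there are three numbers: the shift along the tool's x, y, z in m, then the turn, a rotation vector about the tool's x, y, z in degrees, then the opening, from 0 (shut) to 1 (fully open). In form: [[[dx, dy, dz], [wx, wy, wz], grip], ...]. A call has 1 to 20 rows; each row is the pose to reach, as a shift and turn from the pose measured when the call began, along the tool's axes at that moment; what a row does not reach only later rows make up. A row lasts 1/12 s, in which the tool goes at most 41.7 mm and 7.16 degrees, less where a joint would pass 70% of its speed; a pose out of reach is approached as far as the arm can. A call with a gripper value outside its range is refused whole. The fingers move at their own pace and stop on an object; the grip force is fixed at half the most. Time passes only in rows, so rows that repeat a pose let the fingers close. It gives the time, the measured TCP pose, the force and the opening at its end, in the units of the state.
- ctrl.get_obs(): the state, without advancing time (a new reading comes with each control period).
- ctrl.snapshot(name): name is "scene" or "top" or "wrist"; returns the picture (384x512x3 uint8, blue, green, red); there is no depth.
- ctrl.get_calibration(name): a dict with "fx", "fy", "cx", "cy" (pixels), "R" (3x3) and "t" (3): a world point X has camera coordinates R X + t. Camera axes: x right, y down, z forward; pixel columns grow to the right and rows downward; lengths in m; the calibration is good to about 2 mm. A picture is of the moment at which its call begins: read the wrist's pose just before it. get_calibration takes no time and is no camera call; for the wrist camera it gives the pose at the moment of the call.
- ctrl.close_job(): hands the job in, once; it reports no verdict.
Trained networks look in the newest picture that a camera, given by its name, has taken for a name from the list of things; names that differ only in an ending like _2 or _b are one class to them, and where a whole thing is asked for, a point or a joint stands for the part that bears it (a point fixed in the world has none). Each returns a list of dicts, best first, with "confidence" (0 to 1); they miss things now and then, are a little off and sometimes report something else, mostly with a low value. They report only what shows in the picture. A call takes as long as a camera call.
- ctrl.cut_out(camera, name): "pixels" (384x512 bool, what is visible of it) and "pixel" ([column, row] in pixels, amid what is visible of it).
- ctrl.landmark_of(camera, name): "pixel" ([column, row] in pixels: a listed point, or the origin of a listed thing).
The state is a dict: "clock": time; "joint_pos": joint angles; "qvel": joint speeds; "tau": joint torques, N m; "tool_pos": TCP position; "orientation": TCP orientation; "force": force on the tool from outside, world axes, zero at the start; "moment": the same for the moment, N m; "opening": finger opening in m.
Only numpy, scipy, OpenCV 4.12 (cv2) and the standard library are available. Lean on these libraries where they do the work, as an engineer would, in place of code of your own. Each camera call takes 0.05 s, during which the arm holds its last target. There are 200 camera calls.

## Working session

There is one attempt and no reset: what is moved stays moved. The work goes in short steps, Python scripts to look and compute and a tool call to move; the robot and the scene stay as the last step left them, time stands still between calls to the robot, and variables do not carry over. Pictures are saved under pics/ and viewed, about 8 in all and at most 12, crops included, and the job is handed in when it is done.

Besides the shell and the picture viewer there is one more tool, called after ">>>" as name(argument=value, ...), one argument or row to a line, values as JSON. drive_tool: Moves the arm, as the interface text tells. Its arguments: {"type":"object","properties":{"plan":{"type":"array","items":{"type":"array"}}},"required":["plan"]}

```bash
mkdir -p pics; cat > h.py <<'E'
import numpy as np, cv2
from plant import ctrl
from scipy.spatial.transform import Rotation as Ro
def ray(cam,px,z,cal=None):
    c=cal or ctrl.get_calibration(cam); R=np.array(c["R"]);t=np.array(c["t"])
    d=R.T@np.array([(px[0]-c["cx"])/c["fx"],(px[1]-c["cy"])/c["fy"],1]); o=-R.T@t
    return o+d*(z-o[2])/d[2]
def proj(cam,X):
    c=ctrl.get_calibration(cam); p=np.array(c["R"])@X+np.array(c["t"]); return [round(c["fx"]*p[0]/p[2]+c["cx"]),round(c["fy"]*p[1]/p[2]+c["cy"])]
def totool(X):
    o=ctrl.get_obs(); R=Ro.from_euler('xyz',o["orientation"],degrees=True)
    return R.inv().apply(np.array(X)-o["tool_pos"])
E
python3 - <<'E'
from h import *
o=ctrl.get_obs(); print(o)
ims=[]
for c in ("scene","top"):
    im=ctrl.snapshot(c).copy()
    for n,z in (("pot",0),("pan",.055),("tare_key",.0455),("power_key",.0455)):
        for d in ctrl.landmark_of(c,n)[:3]:
            print(c,n,round(d["confidence"],2),np.round(d["pixel"]),ray(c,d["pixel"],z).round(3)); cv2.circle(im,tuple(int(v) for v in d["pixel"]),3,(255,0,255),1)
    cv2.imwrite(f"pics/{c}0.png",im); ims.append(im)
cv2.imwrite("pics/a.png",cv2.resize(np.hstack(ims),(800,300),interpolation=cv2.INTER_AREA))
E
```

```text
{'clock': 0.0, 'joint_pos': array([ 8.08502292e+01,  2.05898950e+01,  6.34402870e-01, -2.06198101e-02,
       -7.01364322e+01, -1.65061373e+01]), 'qvel': array([ 0.00235762,  0.04768174,  0.02369358,  0.05884863,  0.04622723,
       -0.08610162]), 'tau': array([-1.11808067e-04, -5.82728577e+01,  2.93045461e+01,  6.99710771e+00,
        6.76569500e-03, -1.66954387e-04]), 'tool_pos': array([0.29205421, 0.60795673, 0.20024332]), 'orientation': array([  94.60015508,   89.90605348, -111.06277484]), 'force': array([-0.42827588, -0.30784981,  0.30860788]), 'moment': array([ 0.03056646,  0.00471802, -0.06338906]), 'opening': 0.08765055029446091}
scene pot 0.71 [287. 246.] [0.609 0.153 0.   ]
scene pan 0.83 [188. 194.] [ 0.603 -0.09   0.055]
scene tare_key 0.71 [180. 161.] [ 0.476 -0.192  0.045]
scene power_key 0.52 [240. 169.] [ 0.443 -0.042  0.045]
top pot 0.57 [193. 160.] [0.614 0.154 0.   ]
top pan 0.81 [313. 164.] [ 0.594 -0.088  0.055]
top tare_key 0.64 [368. 226.] [ 0.474 -0.191  0.045]
top power_key 0.76 [298. 245.] [ 0.439 -0.056  0.045]
```

View pics/a.png

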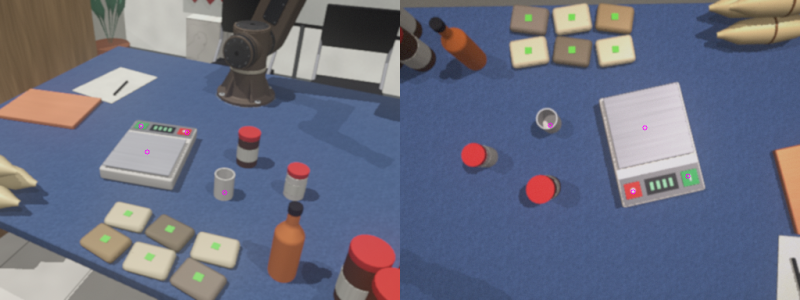

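The scene view shows the scale, the pot and the jars. In the top view the pot is at (547,120), the pan centre at (645,128), green at (689,177) and red at (632,190). The network points lie on the right objects, and the two cameras agree within 10 mm.

```bash
python3 - <<'E'
from h import *
o=ctrl.get_obs(); R=Ro.from_euler('xyz',o["orientation"],degrees=True)
print("axes",R.as_matrix().round(3))
print("brown,white lids",ray("top",(179,241),.1),ray("top",(94,199),.085),"bottle base/top",ray("top",(100,80),0.02),ray("top",(46,32),.19))
# pot by mask, rim centre in top
ctrl.snapshot("top")
for d in ctrl.cut_out("top","pot")[:2]:
    m=d["pixels"]; ys,xs=np.nonzero(m); print(d["confidence"],m.sum(),xs.min(),xs.max(),ys.min(),ys.max(),ray("top",d["pixel"],.035))
P=np.array([.612,.153,.12+.1]); print("delta tool",totool(P).round(3))
y=R.as_matrix()[:,1]; print("yaw y",np.degrees(np.arctan2(y[1],y[0])))
c=ctrl.get_calibration("wrist"); print("wristcam in tool", totool(-np.array(c["R"]).T@c["t"]), R.inv().apply(np.array(c["R"])[2]))
E
```

```text
axes [[-0.    -0.433 -0.901]
 [ 0.    -0.901  0.433]
 [-1.     0.     0.   ]]
brown,white lids [0.45292345 0.16027736 0.1       ] [0.5307904  0.31851344 0.085     ] bottle base/top [0.78091728 0.34083023 0.02      ] [0.79112458 0.35303477 0.19      ]
0.77 730 175 206 139 169 [0.6151667  0.16105483 0.035     ]
delta tool [-0.019  0.272 -0.485]
yaw y -115.656677894827
wristcam in tool [-0.18243518 -0.00049916 -0.07461895] [0.96188117 0.00186146 0.27346141]
```

>>> drive_tool(
  plan=[
    [[-0.02,0.02,-0.035],[0,0,0],1],
    [[-0.02,0.04,-0.07],[0,0,0],1],
    [[-0.02,0.06,-0.105],[0,0,0],1],
    [[-0.02,0.08,-0.14],[0,0,0],1],
    [[-0.02,0.1,-0.175],[0,0,0],1],
    [[-0.02,0.12,-0.21],[0,0,0],1],
    [[-0.02,0.14,-0.245],[0,0,0],1],
    [[-0.02,0.16,-0.28],[0,0,0],1],
    [[-0.02,0.18,-0.315],[0,0,0],1],
    [[-0.02,0.2,-0.35],[0,0,0],1],
    [[-0.02,0.22,-0.385],[0,0,0],1],
    [[-0.02,0.235,-0.415],[0,0,0],1],
    [[-0.02,0.255,-0.45],[0,0,0],1],
    [[-0.01,0.272,-0.485],[0,0,0],1],
    [[0.02,0.272,-0.485],[0,0,0],1],
    [[0.05,0.272,-0.485],[0,0,0],1],
    [[0.05,0.272,-0.485],[0,0,0],1],
    [[0.05,0.272,-0.485],[0,0,0],1],
  ],
)

```text
clock: 2.1
tool_pos: [0.6109, 0.1525, 0.1502]
orientation: [60.4, 89.8, -145.3]
force: [-1.0, -0.3, 1.3]
opening: 0.088
```

```bash
python3 - <<'E'
from h import *
print(ctrl.get_obs()["tool_pos"])
c=ctrl.get_calibration("wrist")
im=ctrl.snapshot("wrist").copy()
for d in ctrl.landmark_of("wrist","pot")[:2]: print(d["confidence"],d["pixel"],ray("wrist",d["pixel"],0,c))
for d in ctrl.cut_out("wrist","pot")[:2]:
    m=d["pixels"].astype(np.uint8); ys,xs=np.nonzero(m); print(d["confidence"],m.sum(),xs.min(),xs.max(),ys.min(),ys.max(),ray("wrist",d["pixel"],.035,c))
    cs,_=cv2.findContours(m,0,2); cv2.drawContours(im,cs,-1,(255,0,255),1)
# predicted rim circle at current estimate
for P in ([.613,.156],):
    for a in np.arange(0,6.28,.3): cv2.circle(im,tuple(proj("wrist",np.array([P[0]+.026*np.cos(a),P[1]+.026*np.sin(a),.07]))),2,(0,255,0),-1)
cv2.imwrite("pics/w1.png",im)
E
```

```text
[0.61090801 0.15245799 0.1502144 ]
0.91 [256.7, 176.7] [0.61652488 0.15297257 0.        ]
0.55 2449 231 283 153 212 [0.61477542 0.15422161 0.035     ]
```

View pics/w1.png

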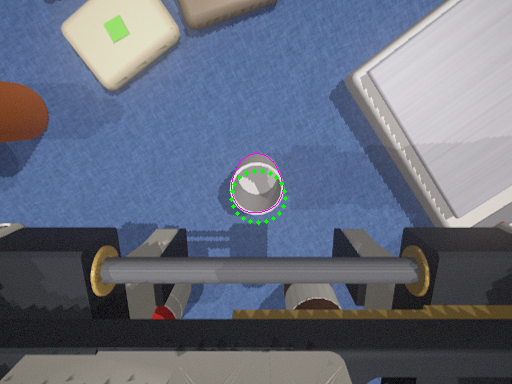

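The wrist picture shows the pot's rim centred at about (257,188). My predicted rim was about 8 px lower, so I'll correct with the rim ray.

```bash
python3 - <<'E'
from h import *
p=ray("wrist",(257,188.5),.07); print(p, totool([p[0],p[1],.034]), totool([.6165,.153,.034]))
R=Ro.from_euler('xyz',ctrl.get_obs()["orientation"],degrees=True).as_matrix(); print(R.round(4),ctrl.grip_point_offset)
E
```

```text
[0.62089408 0.15334402 0.07      ] [ 0.11959084 -0.00244182 -0.00738519] [ 0.11957694 -0.0002341  -0.00357047]
[[ 0.0031 -0.4318 -0.902 ]
 [ 0.001  -0.902   0.4318]
 [-1.     -0.0023 -0.0023]] 0.0188
```

>>> drive_tool(
  plan=[
    [[0.02,-0.002,-0.006],[0,0,0],1],
    [[0.05,-0.002,-0.006],[0,0,0],1],
    [[0.08,-0.002,-0.006],[0,0,0],1],
    [[0.105,-0.002,-0.006],[0,0,0],1],
    [[0.117,-0.002,-0.006],[0,0,0],1],
    [[0.117,-0.002,-0.006],[0,0,0],1],
    [[0.117,-0.002,-0.006],[0,0,0],1],
    [[0.117,-0.002,-0.006],[0,0,0],0],
    [[0.117,-0.002,-0.006],[0,0,0],0],
    [[0.117,-0.002,-0.006],[0,0,0],0],
    [[0.117,-0.002,-0.006],[0,0,0],0],
    [[0.117,-0.002,-0.006],[0,0,0],0],
    [[0.117,-0.002,-0.006],[0,0,0],0],
    [[0.117,-0.002,-0.006],[0,0,0],0],
  ],
)

```text
clock: 3.42
tool_pos: [0.6195, 0.1535, 0.0369]
orientation: [-137.7, 89.8, 16.8]
force: [-0.7, -0.2, 1.8]
opening: 0.0504
```

>>> drive_tool(
  plan=[
    [[-0.01,0,0],[0,0,0],0],
    [[-0.03,0,0],[0,0,0],0],
    [[-0.06,0,0],[0,0,0],0],
    [[-0.09,0,0],[0,0,0],0],
    [[-0.11,0.01,-0.004],[0,0,0],0],
    [[-0.12,0.03,-0.012],[0,0,0],0],
    [[-0.12,0.055,-0.021],[0,0,0],0],
    [[-0.12,0.08,-0.031],[0,0,0],0],
    [[-0.12,0.11,-0.042],[0,0,0],0],
    [[-0.12,0.14,-0.053],[0,0,0],0],
    [[-0.12,0.17,-0.065],[0,0,0],0],
    [[-0.12,0.195,-0.074],[0,0,0],0],
    [[-0.12,0.215,-0.082],[0,0,0],0],
    [[-0.12,0.228,-0.087],[0,0,0],0],
    [[-0.12,0.228,-0.087],[0,0,0],0],
    [[-0.12,0.228,-0.087],[0,0,0],0],
  ],
)

```text
clock: 4.75
tool_pos: [0.5991, -0.0903, 0.1568]
orientation: [-136.4, 89.8, 17.9]
force: [-0.2, -1.1, -1.1]
opening: 0.0503
```

```bash
python3 - <<'E'
from h import *
o=ctrl.get_obs();print(o["tool_pos"],o["opening"],o["force"])
ims=[]
for c in ("scene","top","wrist"):
    im=ctrl.snapshot(c).copy()
    for n,z in (("pan",.055),("tare_key",.0455),("power_key",.0455)):
        for d in ctrl.landmark_of(c,n)[:1]: print(c,n,round(d["confidence"],2),np.round(d["pixel"]),ray(c,d["pixel"],z).round(3))
    for a in ([.599,-.089,.055],[.474,-.194,.0455],[.438,-.054,.0455]): cv2.circle(im,tuple(proj(c,np.array(a))),3,(255,0,255),1)
    ims.append(im)
cv2.imwrite("pics/b.png",np.hstack([ims[0][80:360,60:460],ims[2][:280,56:456]]))
E
```

```text
[ 0.59910754 -0.09034001  0.15682123] 0.05028205571426807 [-0.24490086 -1.13172541 -1.13757217]
scene pan 0.85 [191. 191.] [ 0.59  -0.092  0.055]
scene power_key 0.53 [237. 171.] [ 0.453 -0.044  0.045]
top pan 0.93 [317. 161.] [ 0.599 -0.096  0.055]
top tare_key 0.95 [371. 223.] [ 0.479 -0.197  0.045]
top power_key 0.58 [297. 246.] [ 0.437 -0.053  0.045]
wrist pan 0.85 [264. 188.] [ 0.601 -0.095  0.055]
wrist power_key 0.49 [289. 315.] [ 0.443 -0.054  0.045]
```

View pics/b.png

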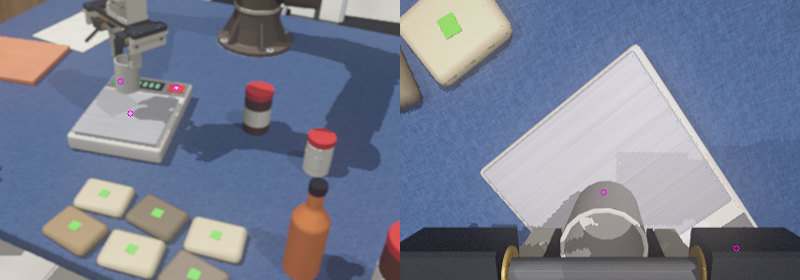

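The pot is held upright above the pan, with the pan centre at about (603,192) in the wrist crop. All estimates agree within 10 mm, so I'm lowering it.

>>> drive_tool(
  plan=[
    [[0.015,0.002,0],[0,0,0],0],
    [[0.035,0.002,0],[0,0,0],0],
    [[0.05,0.002,0],[0,0,0],0],
    [[0.057,0.002,0],[0,0,0],0],
    [[0.06,0.002,0],[0,0,0],0],
    [[0.062,0.002,0],[0,0,0],0],
    [[0.062,0.002,0],[0,0,0],0],
    [[0.062,0.002,0],[0,0,0],0],
  ],
)

```text
clock: 6.02
tool_pos: [0.5991, -0.0914, 0.0954]
orientation: [-142.3, 89.7, 12.1]
force: [-0.7, -0.0, -0.2]
opening: 0.0504
```

>>> drive_tool(
  plan=[
    [[0.001,0,0],[0,0,0],0],
    [[0.002,0,0],[0,0,0],0],
    [[0.003,0,0],[0,0,0],0],
    [[0.003,0,0],[0,0,0],0],
  ],
)

```text
clock: 6.35
tool_pos: [0.5991, -0.0914, 0.0924]
orientation: [-141.8, 89.7, 12.7]
force: [-0.4, -0.5, 0.4]
opening: 0.0503
```

>>> drive_tool(
  plan=[
    [[0.0005,0,0],[0,0,0],0],
    [[0.001,0,0],[0,0,0],0],
    [[0.001,0,0],[0,0,0],0],
  ],
)

```text
clock: 6.6
tool_pos: [0.5994, -0.0915, 0.0918]
orientation: [-145.3, 89.7, 9.2]
force: [-0.8, -0.5, 3.3]
opening: 0.0503
```

Contact at 3.3 N. Now releasing and rising.

>>> drive_tool(
  plan=[
    [[0,0,0],[0,0,0],1],
    [[0,0,0],[0,0,0],1],
    [[0,0,0],[0,0,0],1],
    [[0,0,0],[0,0,0],1],
    [[0,0,0],[0,0,0],1],
    [[0,0,0],[0,0,0],1],
    [[0,0,0],[0,0,0],1],
    [[-0.01,0,0],[0,0,0],1],
    [[-0.03,0,0],[0,0,0],1],
    [[-0.06,0,0],[0,0,0],1],
    [[-0.09,0,0],[0,0,0],1],
    [[-0.11,0,0],[0,0,0],1],
    [[-0.12,0,0],[0,0,0],1],
    [[-0.12,0,0],[0,0,0],1],
  ],
)

```text
clock: 7.77
tool_pos: [0.6002, -0.0916, 0.2152]
orientation: [-148.4, 89.4, 6.0]
force: [1.2, -0.3, -0.5]
opening: 0.0872
```

```bash
python3 - <<'E'
from h import *
o=ctrl.get_obs();print(o["tool_pos"],o["opening"],o["force"])
im=ctrl.snapshot("wrist"); 
for d in ctrl.landmark_of("wrist","pot")[:1]: print("pot",d,ray("wrist",d["pixel"],.055))
top=ctrl.snapshot("top").copy()
for c in("top","wrist"):
  for n,z in (("pan",.055),("tare_key",.0455),("power_key",.0455)):
    for d in ctrl.landmark_of(c,n)[:1]: print(c,n,round(d["confidence"],2),np.round(d["pixel"]),ray(c,d["pixel"],z).round(3))
cv2.circle(top,tuple(proj("top",np.array([.475,-.196,.0455]))),3,(255,0,255),1)
cv2.imwrite("pics/c.png",np.hstack([im[:300,56:456],cv2.resize(top[80:290,200:480],(400,300))]))
R=Ro.from_euler('xyz',o["orientation"],degrees=True).as_matrix(); print(R.round(3),totool([.475,-.196,.13]))
E
```

```text
[ 0.6001544  -0.09162579  0.21524389] 0.08718338335031314 [ 1.16011282 -0.26751511 -0.54567511]
pot {'pixel': [260.9, 182.7], 'confidence': 0.63} [ 0.59512247 -0.09121028  0.055     ]
top pan 0.76 [319. 165.] [ 0.592 -0.099  0.055]
top tare_key 0.8 [370. 226.] [ 0.473 -0.195  0.045]
top power_key 0.66 [297. 244.] [ 0.442 -0.053  0.045]
wrist tare_key 0.98 [375. 231.] [ 0.47  -0.197  0.045]
wrist power_key 0.56 [285. 289.] [ 0.442 -0.055  0.045]
[[ 0.01  -0.431 -0.902]
 [ 0.001 -0.902  0.431]
 [-1.    -0.005 -0.009]] [0.08039168 0.14753968 0.06660473]
```

View pics/c.png

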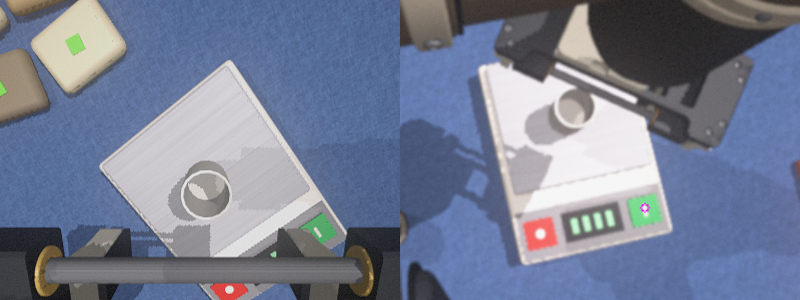

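The pot stands upright and free near the pan centre, at (206,193) in the wrist crop. The green pad marker falls on the white bar in the top view, at (645,208). Moving over it with the fingers shut.

>>> drive_tool(
  plan=[
    [[0,0.02,0.01],[0,0,0],0],
    [[0,0.055,0.025],[0,0,0],0],
    [[0,0.085,0.04],[0,0,0],0],
    [[0.01,0.115,0.055],[0,0,0],0],
    [[0.03,0.14,0.064],[0,0,0],0],
    [[0.055,0.148,0.068],[0,0,0],0],
    [[0.085,0.148,0.068],[0,0,0],0],
    [[0.11,0.148,0.068],[0,0,0],0],
    [[0.125,0.148,0.068],[0,0,0],0],
    [[0.13,0.148,0.068],[0,0,0],0],
    [[0.13,0.148,0.068],[0,0,0],0],
  ],
)

```text
clock: 9.13
tool_pos: [0.4728, -0.1958, 0.0791]
orientation: [-113.1, 89.9, 41.3]
force: [1.1, 0.2, -0.1]
opening: 0.0198
```

```bash
python3 - <<'E'
from h import *
o=ctrl.get_obs();print(o["tool_pos"],o["opening"],o["force"],o["orientation"])
w=ctrl.snapshot("wrist").copy()
s=ctrl.snapshot("scene").copy()
for c,i in(("wrist",w),("scene",s)):
  for n in ("tare_key","power_key"):
    for d in ctrl.landmark_of(c,n)[:1]: print(c,n,d["confidence"],d["pixel"],ray(c,d["pixel"],.0455).round(3))
  p=o["tool_pos"].copy(); cv2.circle(i,tuple(proj(c,p)),3,(255,0,0),1); p[2]=.0455; cv2.circle(i,tuple(proj(c,p)),3,(255,0,255),1)
cv2.imwrite("pics/d.png",np.hstack([w[:300,56:456],cv2.resize(s[100:250,100:300],(400,300))]))
E
```

```text
[ 0.47282729 -0.19575592  0.07914929] 0.01977735215098731 [ 1.05364694  0.24851718 -0.12601008] [-113.11933677   89.93971811   41.32798313]
wrist tare_key 0.94 [261.7, 214.8] [ 0.472 -0.196  0.045]
scene tare_key 0.62 [178.8, 158.9] [ 0.468 -0.203  0.045]
scene power_key 0.54 [239.6, 167.1] [ 0.434 -0.047  0.045]
```

View pics/d.png

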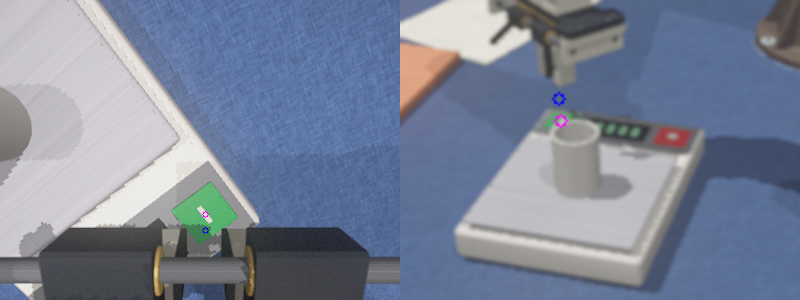

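The pad centre is under the tool, with the marker on the white bar at (205,214) and (561,121). The fingers are still closing, so I'll let them shut and come down to just above the pad.

>>> drive_tool(
  plan=[
    [[0,0,0],[0,0,0],0],
    [[0,0,0],[0,0,0],0],
    [[0.005,0,0],[0,0,0],0],
    [[0.012,0,0],[0,0,0],0],
    [[0.02,0,0],[0,0,0],0],
    [[0.026,0,0],[0,0,0],0],
    [[0.028,0,0],[0,0,0],0],
    [[0.028,0,0],[0,0,0],0],
    [[0.028,0,0],[0,0,0],0],
  ],
)

```text
clock: 10.18
tool_pos: [0.4747, -0.1958, 0.0532]
orientation: [-149.6, 89.7, 4.8]
force: [0.8, 0.2, -0.5]
opening: 0.0006
```

>>> drive_tool(
  plan=[
    [[0.0015,0,0],[0,0,0],0],
    [[0.003,0,0],[0,0,0],0],
    [[0.0045,0,0],[0,0,0],0],
    [[0.006,0,0],[0,0,0],0],
    [[0.006,0,0],[0,0,0],0],
  ],
)

```text
clock: 10.6
tool_pos: [0.4745, -0.1957, 0.047]
orientation: [-148.5, 89.7, 5.9]
force: [0.1, -0.5, 0.2]
opening: 0.0006
```

>>> drive_tool(
  plan=[
    [[0.001,0,0],[0,0,0],0],
    [[0.0015,0,0],[0,0,0],0],
    [[0.0015,0,0],[0,0,0],0],
  ],
)

```text
clock: 10.85
tool_pos: [0.4744, -0.1957, 0.0454]
orientation: [-148.4, 89.7, 6.1]
force: [0.3, 0.7, 0.9]
opening: 0.0005
```

>>> drive_tool(
  plan=[
    [[0.0005,0,0],[0,0,0],0],
    [[0.001,0,0],[0,0,0],0],
    [[0.001,0,0],[0,0,0],0],
  ],
)

```text
clock: 11.1
tool_pos: [0.4744, -0.1957, 0.0443]
orientation: [-147.5, 89.7, 7.0]
force: [0.2, -0.7, 0.1]
opening: 0.0005
```

>>> drive_tool(
  plan=[
    [[0.0005,0,0],[0,0,0],0],
    [[0.001,0,0],[0,0,0],0],
    [[0.001,0,0],[0,0,0],0],
  ],
)

```text
clock: 11.35
tool_pos: [0.4743, -0.1957, 0.0432]
orientation: [-147.4, 89.7, 7.1]
force: [0.7, 1.1, 0.6]
opening: 0.0003
```

>>> drive_tool(
  plan=[
    [[0.0005,0,0],[0,0,0],0],
    [[0.001,0,0],[0,0,0],0],
    [[0.001,0,0],[0,0,0],0],
  ],
)

```text
clock: 11.6
tool_pos: [0.4743, -0.1957, 0.0421]
orientation: [-147.0, 89.8, 7.5]
force: [0.2, -0.6, -0.4]
opening: 0.0006
```

```bash
python3 - <<'E'
from h import *
o=ctrl.get_obs();print(o["tool_pos"],o["opening"],o["force"],o["moment"])
w=ctrl.snapshot("wrist").copy()
s=ctrl.snapshot("scene").copy()
t=ctrl.snapshot("top").copy()
for c,i in(("wrist",w),("scene",s)):
  cv2.circle(i,tuple(proj(c,o["tool_pos"])),3,(255,0,255),1)
cv2.imwrite("pics/e.png",np.hstack([cv2.resize(w[150:300,156:356],(400,300)),cv2.resize(s[125:200,140:240],(400,300))]))
E
```

```text
[ 0.47425293 -0.19570909  0.04206424] 0.0006425074946705629 [ 0.15015629 -0.56902154 -0.40932748] [-0.02023615 -0.01332325  0.03435137]
```

View pics/e.png

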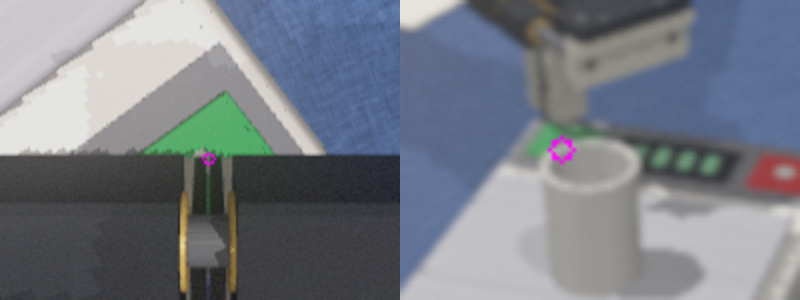

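Both views show the tips still hanging above the pad. In the enlarged scene view they are at (560,122), while the reported TCP projects lower, at (562,150). So there is no contact yet, and I'll keep going down in small steps, watching the force.

>>> drive_tool(
  plan=[
    [[0.0005,0,0],[0,0,0],0],
    [[0.001,0,0],[0,0,0],0],
    [[0.0015,0,0],[0,0,0],0],
    [[0.002,0,0],[0,0,0],0],
  ],
)

```text
clock: 12.08
tool_pos: [0.4743, -0.1957, 0.0401]
orientation: [-147.4, 89.7, 7.1]
force: [-0.6, 0.0, -0.2]
opening: 0.0004
```

```bash
python3 - <<'E'
from h import *
for z in (.04,.045,.05,.055,.06,.065): print(z,proj("scene",np.array([.4743,-.1957,z])), ray("scene",(180,155.5),z))
E
```

```text
0.04 [180, 163] [ 0.44370837 -0.21483858  0.04      ]
0.045 [180, 161] [ 0.45096282 -0.20983766  0.045     ]
0.05 [180, 159] [ 0.45821727 -0.20483674  0.05      ]
0.055 [180, 157] [ 0.46547172 -0.19983582  0.055     ]
0.06 [179, 156] [ 0.47272617 -0.19483489  0.06      ]
0.065 [179, 154] [ 0.47998061 -0.18983397  0.065     ]
```

>>> drive_tool(
  plan=[
    [[0.0005,0,0],[0,0,0],0],
    [[0.001,0,0],[0,0,0],0],
    [[0.0015,0,0],[0,0,0],0],
    [[0.002,0,0],[0,0,0],0],
  ],
)

```text
clock: 12.42
tool_pos: [0.4743, -0.1957, 0.038]
orientation: [-147.2, 89.8, 7.3]
force: [0.4, -0.6, -0.1]
opening: -0.0002
```

The tips in the image fit z≈0.06 when the TCP read 0.042. Contact should therefore come at a TCP of about 0.028, and I'll keep stepping.

>>> drive_tool(
  plan=[
    [[0.0007,0,0],[0,0,0],0],
    [[0.0015,0,0],[0,0,0],0],
    [[0.0022,0,0],[0,0,0],0],
    [[0.003,0,0],[0,0,0],0],
  ],
)

```text
clock: 12.75
tool_pos: [0.4743, -0.1957, 0.035]
orientation: [-147.7, 89.8, 6.7]
force: [0.3, 0.2, 0.3]
opening: 0.0002
```

```bash
python3 - <<'E'
from h import *
o=ctrl.get_obs();print(o["tool_pos"],o["force"])
s=ctrl.snapshot("scene").copy(); t=ctrl.snapshot("top").copy()
a=s[125:200,140:240]; b=t[180:255,320:420]
cv2.imwrite("pics/f.png",np.hstack([cv2.resize(x,(400,300),interpolation=cv2.INTER_CUBIC) for x in(a,b)]))
E
```

```text
[ 0.47433193 -0.19573594  0.0349743 ] [0.3497605  0.20405506 0.29182901]
```

View pics/f.png

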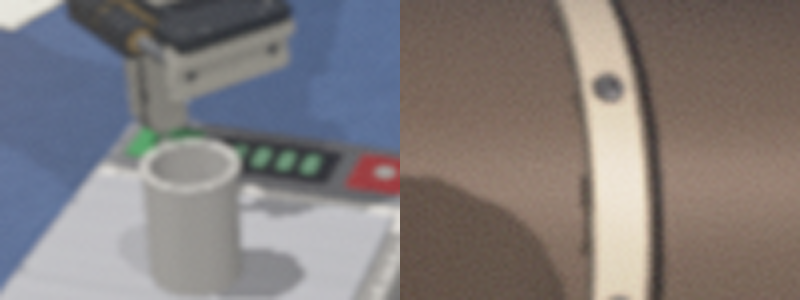

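The scene view shows the tips at (165,132), just above the green pad and clear of the pot. Continuing.

>>> drive_tool(
  plan=[
    [[0.0007,0,0],[0,0,0],0],
    [[0.0015,0,0],[0,0,0],0],
    [[0.0022,0,0],[0,0,0],0],
    [[0.003,0,0],[0,0,0],0],
  ],
)

```text
clock: 13.18
tool_pos: [0.4742, -0.1957, 0.0318]
orientation: [-146.5, 89.8, 8.0]
force: [0.7, 0.6, -0.2]
opening: 0.0005
```

>>> drive_tool(
  plan=[
    [[0.0005,0,0],[0,0,0],0],
    [[0.001,0,0],[0,0,0],0],
    [[0.0015,0,0],[0,0,0],0],
    [[0.0015,0,0],[0,0,0],0],
  ],
)

```text
clock: 13.52
tool_pos: [0.4742, -0.1957, 0.0302]
orientation: [-146.2, 89.8, 8.3]
force: [-0.1, 0.2, -0.0]
opening: 0.0004
```

>>> drive_tool(
  plan=[
    [[0.0005,0,0],[0,0,0],0],
    [[0.001,0,0],[0,0,0],0],
    [[0.0015,0,0],[0,0,0],0],
    [[0.0015,0,0],[0,0,0],0],
  ],
)

```text
clock: 13.85
tool_pos: [0.4741, -0.1957, 0.0286]
orientation: [-145.8, 89.8, 8.7]
force: [0.7, 0.1, 0.1]
opening: 0.0005
```

>>> drive_tool(
  plan=[
    [[0.0005,0,0],[0,0,0],0],
    [[0.001,0,0],[0,0,0],0],
    [[0.0015,0,0],[0,0,0],0],
    [[0.0015,0,0],[0,0,0],0],
  ],
)

```text
clock: 14.18
tool_pos: [0.474, -0.1957, 0.027]
orientation: [-144.7, 89.8, 9.8]
force: [0.4, 0.1, -0.2]
opening: 0.0005
```

>>> drive_tool(
  plan=[
    [[0.0005,0,0],[0,0,0],0],
    [[0.001,0,0],[0,0,0],0],
    [[0.0015,0,0],[0,0,0],0],
    [[0.0015,0,0],[0,0,0],0],
  ],
)

```text
clock: 14.52
tool_pos: [0.474, -0.1957, 0.0254]
orientation: [-143.9, 89.8, 10.5]
force: [-0.9, -0.9, 0.3]
opening: 0.0005
```

>>> drive_tool(
  plan=[
    [[0.0005,0,0],[0,0,0],0],
    [[0.001,0,0],[0,0,0],0],
    [[0.0015,0,0],[0,0,0],0],
    [[0.0015,0,0],[0,0,0],0],
  ],
)

```text
clock: 14.85
tool_pos: [0.4739, -0.1957, 0.0238]
orientation: [-143.2, 89.8, 11.3]
force: [0.6, 0.6, -0.2]
opening: 0.0002
```

```bash
python3 - <<'E'
from h import *
o=ctrl.get_obs();print(o["tool_pos"],o["force"])
s=ctrl.snapshot("scene").copy(); t=ctrl.snapshot("wrist").copy()
a=s[125:200,140:240]; b=t[150:300,156:356]
cv2.imwrite("pics/g.png",np.hstack([cv2.resize(x,(400,300),interpolation=cv2.INTER_CUBIC) for x in(a,b)]))
E
```

```text
[ 0.47392281 -0.1956608   0.02375168] [ 0.5659895   0.60337353 -0.16310518]
```

View pics/g.png

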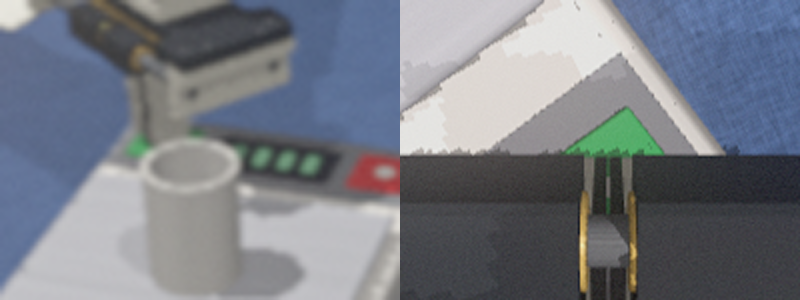

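The tips are now level with the green pad and partly hidden behind the pot's rim. Green shows between the fingers in the wrist view at (608,200). Contact must be close, so I'm continuing in small steps.

>>> drive_tool(
  plan=[
    [[0.0005,0,0],[0,0,0],0],
    [[0.001,0,0],[0,0,0],0],
    [[0.0015,0,0],[0,0,0],0],
    [[0.0015,0,0],[0,0,0],0],
  ],
)

```text
clock: 15.28
tool_pos: [0.4739, -0.1956, 0.0222]
orientation: [-142.4, 89.8, 12.1]
force: [0.2, -0.1, 0.6]
opening: 0.0004
```

>>> drive_tool(
  plan=[
    [[0.0005,0,0],[0,0,0],0],
    [[0.001,0,0],[0,0,0],0],
    [[0.0015,0,0],[0,0,0],0],
    [[0.0015,0,0],[0,0,0],0],
  ],
)

```text
clock: 15.62
tool_pos: [0.4738, -0.1956, 0.0206]
orientation: [-141.5, 89.8, 12.9]
force: [-0.3, 0.5, -0.2]
opening: 0.0002
```

>>> drive_tool(
  plan=[
    [[0.0005,0,0],[0,0,0],0],
    [[0.001,0,0],[0,0,0],0],
    [[0.0015,0,0],[0,0,0],0],
    [[0.0015,0,0],[0,0,0],0],
  ],
)

```text
clock: 15.95
tool_pos: [0.4739, -0.1957, 0.0193]
orientation: [-144.0, 89.8, 10.5]
force: [0.4, 0.5, 4.6]
opening: 0.0004
```

Contact at 4.6 N. Pressing a little more and holding.

>>> drive_tool(
  plan=[
    [[0.0005,0,0],[0,0,0],0],
    [[0.001,0,0],[0,0,0],0],
    [[0.001,0,0],[0,0,0],0],
    [[0.001,0,0],[0,0,0],0],
  ],
)

```text
clock: 16.28
tool_pos: [0.474, -0.1957, 0.0189]
orientation: [-147.3, 89.8, 7.2]
force: [-3.2, 2.0, 9.6]
opening: 0.0004
```

>>> drive_tool(
  plan=[
    [[0,0,0],[0,0,0],0],
    [[0,0,0],[0,0,0],0],
    [[0,0,0],[0,0,0],0],
    [[0,0,0],[0,0,0],0],
  ],
)

```text
clock: 16.62
tool_pos: [0.474, -0.1957, 0.019]
orientation: [-147.3, 89.8, 7.2]
force: [-2.3, 1.1, 4.3]
opening: 0.0009
```

```bash
python3 - <<'E'
from h import *
o=ctrl.get_obs();print(o["tool_pos"],o["force"],o["moment"])
s=ctrl.snapshot("scene").copy(); t=ctrl.snapshot("wrist").copy()
cv2.circle(s,tuple(proj("scene",np.array([.474,-.1957,.0455]))),1,(255,0,255),-1)
a=s[110:200,140:260]; b=t[100:384,66:446]
cv2.imwrite("pics/i.png",np.hstack([cv2.resize(x,(400,300),interpolation=cv2.INTER_CUBIC) for x in(a,b)]))
E
```

```text
[ 0.47395982 -0.19568387  0.01900823] [-2.27730375  1.06217124  4.2871407 ] [0.45249894 0.58867298 0.04355483]
```

View pics/i.png

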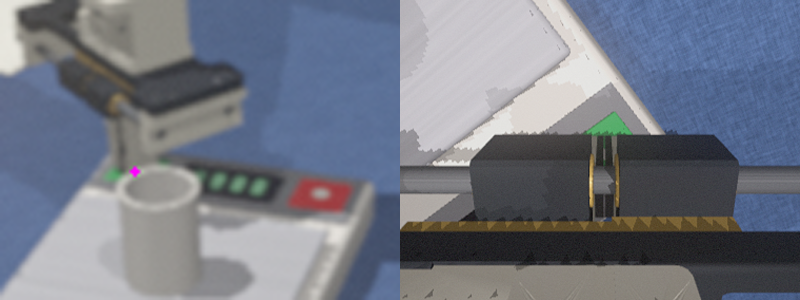

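Holding let the force sag to 4.3 N, because each call re-bases on the measured pose. The tips are on the green pad, next to the marker at (135,172), and the red pad at (320,193) is clear. I'll press once more to a firm 6–10 N and hold it within a single call.

>>> drive_tool(
  plan=[
    [[0.0006,0,0],[0,0,0],0],
    [[0.0011,0,0],[0,0,0],0],
    [[0.0011,0,0],[0,0,0],0],
    [[0.0011,0,0],[0,0,0],0],
    [[0.0011,0,0],[0,0,0],0],
    [[0.0011,0,0],[0,0,0],0],
    [[0.0011,0,0],[0,0,0],0],
    [[0.0011,0,0],[0,0,0],0],
  ],
)

```text
clock: 17.38
tool_pos: [0.474, -0.1957, 0.0188]
orientation: [-151.6, 89.8, 2.9]
force: [-5.3, 4.1, 15.0]
opening: 0.0003
```

```bash
python3 - <<'E'
from h import *
F=[];M=[]
for i in range(5):
    o=ctrl.get_obs(); F.append(o["force"]);M.append(o["moment"]); ctrl.snapshot("scene")
F=np.mean(F,0);M=np.mean(M,0);print(F,M,o["tool_pos"],o["tau"])
E
```

```text
[-4.9779866   3.10666791 14.86044138] [1.10887703 1.71371182 0.00905847] [ 0.4739793  -0.19572549  0.01880117] [-5.00750151e-01 -3.76941490e+01  1.91849828e+01  4.30622667e+00
  1.82207767e+00  6.46766202e-03]
```

The force was steady near 15 N, under the limit, and rose the way the pad's spring should: about 1.2 mm to 4.6 N, then rigid. Coming straight up.

>>> drive_tool(
  plan=[
    [[-0.002,0,0],[0,0,0],0],
    [[-0.006,0,0],[0,0,0],0],
    [[-0.015,0,0],[0,0,0],0],
    [[-0.03,0,0],[0,0,0],0],
    [[-0.06,0,0],[0,0,0],0],
    [[-0.09,0,0],[0,0,0],0],
    [[-0.12,0,0],[0,0,0],0],
    [[-0.15,0,0],[0,0,0],0],
    [[-0.16,0,0],[0,0,0],0],
    [[-0.16,0,0],[0,0,0],0],
    [[-0.16,0,0],[0,0,0],0],
  ],
)

```text
clock: 18.55
tool_pos: [0.4735, -0.1956, 0.1793]
orientation: [-147.9, 89.7, 6.5]
force: [0.6, -0.4, -1.2]
opening: 0.0002
```

```bash
python3 - <<'E'
from h import *
o=ctrl.get_obs();print(o["tool_pos"],o["force"],o["moment"],o["clock"])
s=ctrl.snapshot("scene").copy(); t=ctrl.snapshot("wrist").copy()
for c in("scene","wrist"):
  for n,z in(("pot",.055),("pan",.055),("tare_key",.0455),("power_key",.0455)):
    for d in ctrl.landmark_of(c,n)[:1]: print(c,n,round(d["confidence"],2),ray(c,d["pixel"],z).round(3))
cv2.circle(s,tuple(proj("scene",o["tool_pos"])),1,(255,0,255),-1)
a=s[80:230,100:300]; b=t[:300,56:456]
cv2.imwrite("pics/j.png",np.hstack([cv2.resize(x,(400,300),interpolation=cv2.INTER_CUBIC) for x in(a,b)]))
E
```

```text
[ 0.47347868 -0.19560473  0.17931366] [ 0.64345139 -0.36023182 -1.17454212] [ 0.04141076  0.03501119 -0.03635534] 18.55
scene pot 0.72 [ 0.59  -0.095  0.055]
scene pan 0.97 [ 0.6   -0.087  0.055]
scene tare_key 0.58 [ 0.579 -0.101  0.045]
scene power_key 0.44 [ 0.44  -0.047  0.045]
wrist pot 0.6 [ 0.597 -0.096  0.055]
wrist tare_key 0.83 [ 0.472 -0.195  0.045]
```

View pics/j.png

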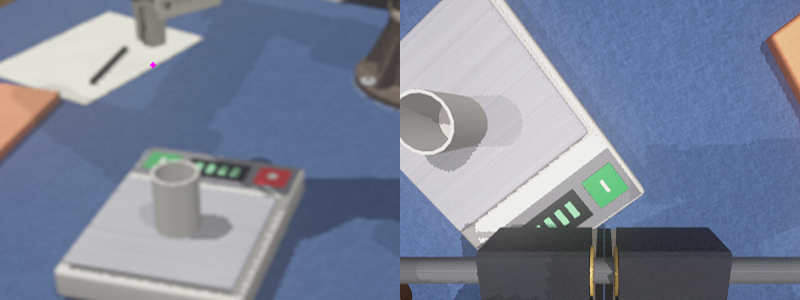

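The pot stands upright about 1 cm from the pan centre, and the tool is clear of everything. The fingertips really do show about 25 mm short of the reported TCP, at (152,45) against (152,65), which matches the height at which the pad was felt.

```bash
python3 -c "
from plant import ctrl
print(ctrl.close_job())"
```

```text
the job is handed in; nothing more can be done
None
```

I set the pot down upright on the pan and let go of it. I then pressed the green tare pad with the shut fingertips, came straight up, and handed the job in at about 18.6 s.

**Pot:** My last pictures show it standing alone, about 1 cm from the pan centre against the 40 mm allowed. It touched down at 3.3 N. The red pad was not touched.

**Tare press:** The force stayed above 4 N for well over 0.2 s and ended steady at about 15 N. That is firmer than the 6 N asked, but well under 35 N. During the press the force fell back once to 4.3 N, so I pressed on without lifting off. I had no readout showing that the tare registered. I rely on the force, which rose like the pad's spring and then went rigid.

**Disagreements in the checks:**
- **Fingertip height:** The shut fingertips sat about 25 mm short of the reported TCP. The pad was felt at a reported TCP height of about 0.020 m instead of 0.0455 m, but the scene pictures show the same gap.
- **Wrong detection:** The last scene-camera detection of the green pad was wrong, landing near the pot. The wrist camera put the pad where I pressed.

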